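Stow the peg, shut the peg tin and lift off its rain cover

ROBOT

A 7-joint arm with a two-finger parallel gripper is mounted at the origin on the work surface. World frame = base frame: x ahead of the robot, y to its left, z up, the work surface at z = 0. Lengths are in mm, angles in rad, forces in N, time in s.
With the tool pointing down it reaches from about 400 to 850 mm from the base axis. Payload 10.4 kg.
Tool frame: the origin (TCP) lies on the centre line of the jaws, within the pads' length; the fingertips stand 17 mm ahead of it and the grasp point (between the pads) lies 2 mm behind it; z points along the fingers, y is the line along which they close (so a half turn about z gives the same grasp; the last joint's range is limited). The gripper opens to 85 mm and grips with 20 to 120 N. Pads are 22 mm wide; open, the fingers measure 114 mm over their backs; the gripper's body (76 mm by 85 mm) begins 54 mm behind the grasp point. The pads swing forward as they close: fully open they stand 13 mm farther back than shut.
Start: joints at [-1.224, 0.332, -0.065, 1.46, 0.022, 1.35, -0.088], TCP at [225.882, 582.778, 217.638] pointing down, gripper open.
Joint ranges: [-2.6, 2.6], [-0.5, 2.12], [-1.47, 1.34], [0.16, 2.42], [-1.27, 4.41], [0.06, 2.06], [-2.6, 2.6]. Speed limits (rad/s): [2.22, 2.22, 2.79, 2.79, 3.14, 3.14, 3.14].

INTERFACE

Orientations are given as [roll, pitch, yaw] about the fixed x, y, z axes, in that order (R = Rz(yaw) Ry(pitch) Rx(roll)).
In Python, from bench import bot gives the robot as it stands. Calls block until the motion is done:
- bot.move_ptp(position, orientation): joint-space move of the TCP to a pose.
- bot.servo_line(position, frame=None, max_speed=150, threshold=None): straight line of the TCP; frame=None keeps the orientation; max_speed is the mean speed in mm/s. With threshold (N) it stops when the force on the tool has changed by that much, and returns True; else False.
- bot.goto_joints(angles): joint-space move.
- bot.grip(opening, force=None): finger opening in mm; force is the grip in N (None keeps the last); returns when the fingers have stopped.
- bot.hold(seconds).
- bot.inverse_kinematics(position, orientation): joint angles nearest the present ones, or None.
- bot.grab_frame(name): name is "side" or "top" or "wrist"; returns (picture, depth): 420x560x3 uint8, red, green, blue; 420x560 float32, mm along the optical axis (not along the pixel's ray), 0 where there is no reading.
- bot.get_calibration(name): a dict with "fx", "fy", "cx", "cy" (pixels), "distortion" ([k1, k2, p1, p2, k3] as OpenCV has them; the pictures are not rectified), "cam_to_world" (4x4, takes a point from camera to world coordinates). Camera axes: x right, y down, z forward; pixel columns grow to the right and rows downward; lengths in mm; the calibration is good to about 2 mm. A picture is of the moment at which its call begins: read the wrist's pose just before it. get_calibration takes no time and is no camera call; for the wrist camera it gives the pose at the moment of the call.
A pose or a line that the arm cannot do raises bot.Unreachable and nothing moves.
- bot.close_job(): hands the job in; it is judged then, once.
Readings, each from a call of its own:
- bot.read_time_s(): time.
- bot.read_q(): joint angles.
- bot.read_joint_vel(): joint speeds.
- bot.read_tau(): joint torques, N m.
- bot.read_position(): TCP position.
- bot.read_ee_rot(): TCP orientation.
- bot.read_force(): force on the tool from outside, world axes, zero at the start.
- bot.read_moment(): the same for the moment, N m.
- bot.read_opening(): finger opening in mm.
- bot.read_grasp_force(): force on a finger pad.
Only numpy, scipy, OpenCV 4.12 (cv2) and the standard library are available. Lean on these libraries where they do the work, as an engineer would, in place of code of your own. Each camera call takes 0.05 s, during which the arm holds its last target. There are 200 camera calls.

TASK

Put the wooden clothes peg in the steel tin and the blue pole clip in the green tray, then pick up the two nested lids together (the wooden knob lifts both) and lower them, without dropping them, onto the tin so that the perforated inner lid is fully seated. Then let go of the knob and lift the red outer lid off alone (its black collar is the grip), leaving the inner lid seated so that the peg can air, and finish while still holding the red lid level in the air, wholly higher than the knob. Do not disturb the jar, the scoop or the brush.

Things in the scene. Friction and masses are not known exactly. Their poses are not given: they have to be found in the camera images.
- tin: open round steel tin fixed to the shelf: outer diameter 130, wall 3 (inner diameter 124), height 75, inner floor 4 above the shelf. Origin: centre of its underside, on the shelf; z up (sizes in mm)
- tray: open rectangular green plastic tray fixed to the shelf: 170 (its x) by 130 (its y) by 40 high outside, wall and floor 5. Origin: centre of its underside; z up (sizes in mm)
- lid_inner: loose perforated steel lid, 0.22 kg. Origin: centre of its underside; z up. Heights above it: tapered plug, dia 100 at 0, 116 from 7 to 12; flange dia 136, 12 to 16; round wooden knob dia 24 on the axis, 16 to 68. Stands on the shelf at first, knob up through the outer lid's collar. Seated: flange on the tin's rim, origin 63 above the shelf, 4 mm sideways play (sizes in mm)
- lid_outer: loose red lid, 0.16 kg, resting on the inner lid's flange (4 mm sideways play), so the knob lifts both. Origin: centre of its plate's underside, 16 above the inner lid's origin; z up. Plate dia 150, 0 to 4, central hole dia 42; skirt dia 150, wall 3, down to -10; black round collar tube, outer dia 52, inner 40, 4 to 24 high. Knob ends 28 above the collar (sizes in mm)
- peg: loose pale wooden clothes peg with a steel spring, closed and lying on the shelf: 72 long (x), 14 wide (y), 12 high, 20 g. Origin: centre of its underside (sizes in mm)
- pole_clip: loose blue plastic clip for a bamboo pole, lying on the shelf, 16 high, 35 g: a straight handle 40 long (x, from -20 to 20) and 14 wide (y), with an open C jaw of outer diameter about 34 in front of it, reaching x = 52. Origin: centre of the handle's underside (sizes in mm)
- jar: bystander: closed green-glass jar with steel screw lid, diameter 70, height 100. Origin: centre of its underside (sizes in mm)
- scoop: bystander: yellow plastic scoop, about 160 long (x, from -103 to 58), 66 wide, 36 high. Origin: on its underside, near the middle (sizes in mm)
- brush: bystander: wooden scrubbing brush lying bristles down, 150 long (x), 45 wide, 44 high. Origin: centre of its underside (sizes in mm)
Things that resemble listed ones, but are neither listed nor needed, are in the scene too. Leave any turquoise or yellow look-alike of the tin alone. Of the things that look like the pole_clip, take the one that is farthest to the robot's left at the start.

How it is judged (in metres and radians):
On the way, in this order (a step that is already met when the one before it is completed fails the run):
1. the peg lies in the tin and the pole clip in the tray, both let go (horizontal distance between peg and tin below 0.06 m and height (world z) of peg below 0.05 m and x of pole_clip in the frame of tray between -0.08 and 0.08 m and y of pole_clip in the frame of tray between -0.06 and 0.06 m and height (world z) of pole_clip below 0.035 m and contact force between each of peg, pole_clip and the fingers below 0.1 N), for 0.2 s.
2. both lids, nested, are seated together on the tin (horizontal distance between lid_inner and tin below 0.007 m and height (world z) of lid_inner between 0.06 and 0.0655 m and angle between lid_inner's own z axis and vertical below 0.05 rad and z of lid_outer in the frame of lid_inner below 0.02 m and angle between lid_outer's own z axis and vertical below 0.08 rad), for 0.2 s.
At the end, for the whole second after the job is handed in: Fingers hold the red lid still, level within 15 deg, carried by nothing else, origin over 142 mm above the shelf; inner lid seated on the tin (centred within 7 mm, level within 3 deg, origin 60 to 65.5 mm high), untouched; peg in the tin, pole clip in the tray (height (world z) of lid_outer above 0.142 m and angle between lid_outer's own z axis and vertical below 0.26 rad and linear speed of lid_outer below 0.03 m/s and contact force between lid_outer and the fingers above 1 N and contact force between lid_outer and lid_inner below 0.05 N and contact force between lid_outer and tin below 0.05 N and contact force between lid_outer and jar below 0.05 N and horizontal distance between lid_inner and tin below 0.007 m and height (world z) of lid_inner between 0.06 and 0.0655 m and angle between lid_inner's own z axis and vertical below 0.05 rad and linear speed of lid_inner below 0.02 m/s and contact force between lid_inner and the fingers below 0.1 N and horizontal distance between peg and tin below 0.06 m and height (world z) of peg below 0.05 m and x of pole_clip in the frame of tray between -0.08 and 0.08 m and y of pole_clip in the frame of tray between -0.06 and 0.06 m and height (world z) of pole_clip below 0.035 m); the arm keeps its last pose, push and grip.
It fails at once if the outer lid taken off the inner lid while the inner lid is not seated on the tin (z of lid_outer in the frame of lid_inner above 0.03 m and (horizontal distance between lid_inner and tin above 0.01 m or height (world z) of lid_inner above 0.07 m or height (world z) of lid_inner below 0.058 m)).
It fails at once if the lids dropped onto the tin (horizontal distance between lid_inner and tin below 0.03 m and height (world z) of lid_inner below 0.085 m and linear speed of lid_inner above 0.4 m/s).
It fails at once if the jar, scoop or brush disturbed (distance of any of jar, scoop, brush from where it was at the start of the episode above 0.02 m).
It also fails if it takes over 72 s, if anything falls off the work surface, if the arm or the gripper's body presses on something with over 40 N, if the wrist force passes 120 N, or if a joint passes its speed limit or range.

## Working session

There is one attempt and no reset: what is moved stays moved. The work goes in short steps, each a Python script; the robot and the scene stay as the last script left them, time stands still between calls to the robot, and variables do not carry over. Pictures are saved under pics/ and viewed, at most 10 in all, crops included, and the job is handed in when it is done.

```bash
ls; mkdir -p pics; python3 - <<'E'
from bench import bot
import cv2,numpy as np
for n in("top","side"):
    p,d=bot.grab_frame(n); cv2.imwrite(f"pics/{n}0.png",p[:,:,::-1]); np.savez(f"{n}0.npz",p=p,d=d,**{k:np.array(v) for k,v in bot.get_calibration(n).items()})
    c=bot.get_calibration(n);print(n,c,(d>0).mean())
print(bot.read_ee_rot(),bot.read_time_s())
E
```

```text
pics
top {'fx': 474.5717648499183, 'fy': 474.5717648499183, 'cx': 287.90017037349395, 'cy': 221.16902946043456, 'distortion': array([-0.04685459,  0.        ,  0.        ,  0.        ,  0.        ]), 'cam_to_world': array([[ 1.96928817e-02, -9.97105292e-01,  7.34385999e-02,
         4.53895115e+02],
       [-9.99702865e-01, -2.06930596e-02, -1.28832650e-02,
        -6.44266166e+01],
       [ 1.43656410e-02, -7.31630701e-02, -9.97216523e-01,
         1.16016042e+03],
       [ 0.00000000e+00,  0.00000000e+00,  0.00000000e+00,
         1.00000000e+00]])} 0.9958715986394557
side {'fx': 420.0530517417313, 'fy': 420.0530517417313, 'cx': 281.4746913566981, 'cy': 203.90474773177232, 'distortion': array([-0.06730165,  0.        ,  0.        ,  0.        ,  0.        ]), 'cam_to_world': array([[ 8.49902480e-01, -3.03465619e-01,  4.30783464e-01,
         1.47159266e+02],
       [-5.26699803e-01, -5.13918861e-01,  6.77107614e-01,
        -7.13047213e+02],
       [ 1.59088657e-02, -8.02369006e-01, -5.96616196e-01,
         6.18649218e+02],
       [ 0.00000000e+00,  0.00000000e+00,  0.00000000e+00,
         1.00000000e+00]])} 0.9958163265306123
[-3.14035628e+00  4.75109524e-05  2.77181988e+00] 0.1
```

View pics/top0.png

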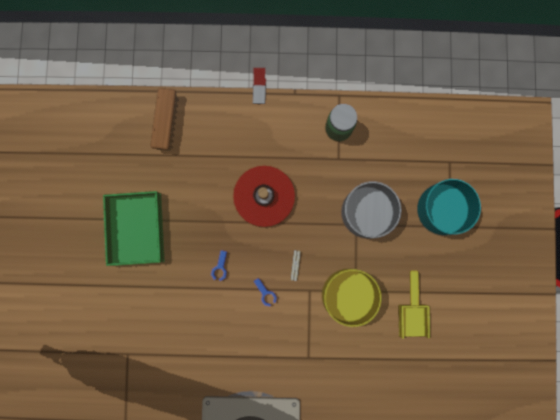

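View pics/side0.png

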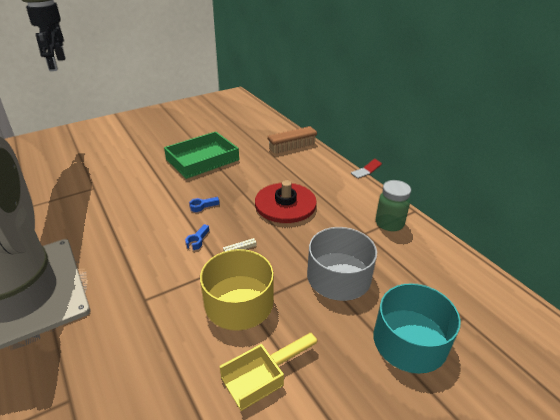

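The top view shows brush (164,118), jar (342,122), nested lids (264,195), steel tin (372,211), tray (134,229), peg (296,265) and blue clips at (220,265) and (266,292). The left one, at (220,265), is the one to take. The side view agrees. Next I'll turn both into world points.

```bash
cat > h.py <<'E'
import numpy as np,cv2
def cloud(p,d,c):
    """world xyz per pixel"""
    K=np.array([[c['fx'],0,c['cx']],[0,c['fy'],c['cy']],[0,0,1]],float)
    h,w=d.shape; uv=np.stack(np.meshgrid(np.arange(w),np.arange(h)),-1).reshape(-1,1,2).astype(np.float64)
    n=cv2.undistortPoints(uv,K,np.array(c['distortion'],float)).reshape(h,w,2)
    P=np.concatenate([n*d[...,None],d[...,None]],-1)
    T=np.array(c['cam_to_world']); W=P@T[:3,:3].T+T[:3,3]; W[d<=0]=np.nan
    return W
def circ(x,y):
    A=np.c_[x,y,np.ones(len(x))]; a=np.linalg.lstsq(A,x*x+y*y,rcond=None)[0]
    return a[0]/2,a[1]/2,np.sqrt(a[2]+a[0]**2/4+a[1]**2/4)
E
python3 - <<'E'
from h import *
for n in("top","side"):
    z=np.load(n+"0.npz");W=cloud(z['p'],z['d'],z);hsv=cv2.cvtColor(z['p'],cv2.COLOR_RGB2HSV).astype(int);H,S,V=hsv[...,0],hsv[...,1],hsv[...,2]
    x,y,Z=W[...,0],W[...,1],W[...,2]
    ok=(x>150)&(x<850)&(abs(y)<500)
    print(n,"table z",np.nanmedian(Z[ok&(H<20)&(Z<15)]))
    M=dict(red=((H<6)|(H>174))&(S>180)&(V>60)&(x<700),blue=(H>105)&(H<125)&(S>150),green=(H>50)&(H<75)&(S>130)&(y>100),
      pale=(S<90)&(V>150)&(Z<20)&(abs(x-420)<70)&(y<0)&(y>-200), grey=(S<60)&(x<640)&(x>450)&(y<-100)&(Z>70)&(Z<82))
    for k,m in M.items():
        m=(m&ok).astype(np.uint8)
        N,L,st,_=cv2.connectedComponentsWithStats(m)
        for i in range(1,N):
            if st[i,4]<25: continue
            q=W[L==i]; q=q[~np.isnan(q[:,0])]
            print(k,st[i],'mean',q.mean(0).round(1),'med z',np.median(q[:,2]).round(1),'pct z',np.percentile(q[:,2],[5,95]).round(1),'rng',q[:,:2].min(0).round(),q[:,:2].max(0).round(), 'rect',[np.round(v,2) for v in cv2.minAreaRect(q[:,:2].astype(np.float32))], 'circ',np.round(circ(q[:,0],q[:,1]),1) if k=='grey' else '')
z=np.load("top0.npz");I=z['p'][:,:,::-1]
a=cv2.resize(I[235:315,200:310],None,fx=7,fy=7,interpolation=cv2.INTER_CUBIC);cv2.imwrite("pics/crop1.png",a)
E
```

```text
top table z 0.7488712579220191
red [ 234  167   60   59 2383] mean [597.5 -19.9  20.8] med z 20.7 pct z [17.2 24.4] rng [527. -91.] [669.  52.] rect [array([597.95, -18.96]), array([141.66, 142.78]), np.float64(1.21)] circ 
blue [219 253   6  14  45] mean [442.2  78.2  16.5] med z 16.3 pct z [12.9 20.1] rng [427.  72.] [458.  84.] rect [array([442.52,  78.01]), array([ 7.91, 33.1 ]), np.float64(77.48)] circ 
blue [257 281   9  13  37] mean [379.8 -17.7  17.8] med z 17.5 pct z [14.5 21.5] rng [365. -28.] [393.  -8.] rect [array([379.67, -17.79]), array([32.98,  6.29]), np.float64(34.93)] circ 
green [154 214   4  14  31] mean [532.6 236.9  25.3] med z 39.0 pct z [ 1.1 41.8] rng [516. 230.] [547. 248.] rect [array([531.56, 239.22]), array([30.66, 18.03]), np.float64(0.14)] circ 
green [132 219  15  28 112] mean [505.4 285.1   5.5] med z 5.4 pct z [2.2 8.7] rng [471. 265.] [536. 299.] rect [array([503.6 , 281.98]), array([65.72, 34.54]), np.float64(0.46)] circ 
green [154 228   6  22  47] mean [492.  233.5  25.4] med z 38.2 pct z [ 3.4 42.7] rng [464. 224.] [515. 247.] rect [array([490.
[... 793 characters left out ...]
 [398.  -8.] rect [array([363.36, -27.26]), array([67.69, 32.67]), np.float64(47.95)] circ 
green [ 165  132   74   46 2087] mean [510.9 290.7  17. ] med z 15.4 pct z [ 1.7 37.3] rng [421. 215.] [600. 361.] rect [array([509.66, 287.46]), array([171.79, 135.44]), np.float64(4.35)] circ 
pale [223 238  33  13 174] mean [ 432.  -101.1   11.3] med z 11.7 pct z [ 8.2 13.6] rng [ 396. -112.] [469. -80.] rect [array([432.48, -96.21]), array([29.87, 72.39]), np.float64(87.35)] circ 
grey [309 227  68  48 454] mean [ 562.9 -279.2   73.7] med z 73.9 pct z [70.6 76.3] rng [ 500. -341.] [ 630. -211.] rect [array([ 565.  , -276.05]), array([130.64, 128.35]), np.float64(51.23)] circ [ 565.2 -276.5   63.3]
```

View pics/crop1.png

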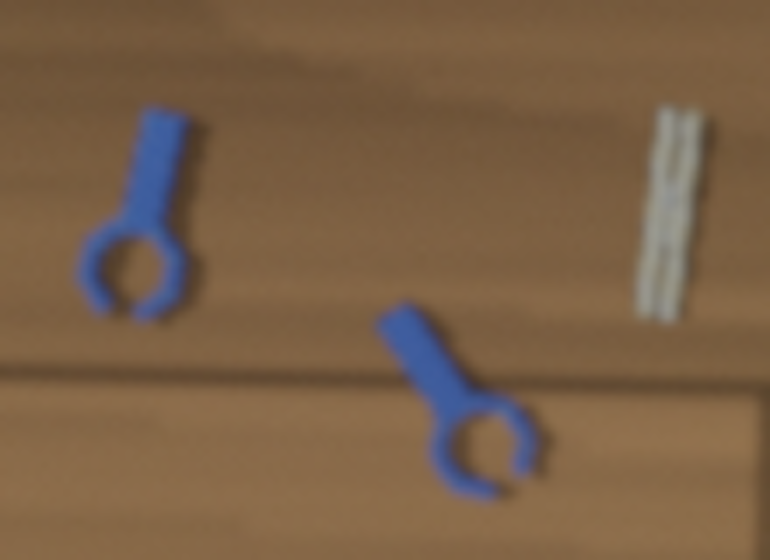

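The enlarged crop shows the left clip's handle centred at about crop (157,165) and the peg at about (670,213), both lying almost along x. Moving above the clip for a closer look.

```bash
cat >> h.py <<'E'
PI=np.pi
def ray(c,u,v,z):
    K=np.array([[c['fx'],0,c['cx']],[0,c['fy'],c['cy']],[0,0,1]],float)
    n=cv2.undistortPoints(np.array([[[u,v]]],float),K,np.array(c['distortion'],float)).ravel()
    T=np.array(c['cam_to_world']); r=T[:3,:3]@np.r_[n,1]; return T[:3,3]+r*(z-T[2,3])/r[2]
def shot(bot,name):
    c=bot.get_calibration("wrist"); p,d=bot.grab_frame("wrist")
    cv2.imwrite(f"pics/{name}.png",p[:,:,::-1]); np.savez(name+".npz",p=p,d=d,**{k:np.array(v) for k,v in c.items()})
    return p,d,c
E
python3 - <<'E'
from h import *
from bench import bot
z=np.load("top0.npz")
print("clip",ray(z,222.0,258.2,16),"peg",ray(z,295.3,265,12))
for P,Y in [((440,80),2.979),((432,-97),3.058),((565,-274),3.06),((597,-20),3.06),((510,287),2.98)]:
  for zz in (10,120,250):
    print(P,zz,bot.inverse_kinematics([*P,zz],[PI,0,Y]) is not None,bot.inverse_kinematics([*P,zz],[PI,0,Y-PI]) is not None)
bot.move_ptp([440,0,260],[PI,0,3.0])
shot(bot,"w1"); print(bot.read_time_s(),bot.read_q(),bot.get_calibration("wrist")['cam_to_world'])
E
```

```text
clip [445.70155761  77.30765703  16.        ] peg [432.86652601 -99.18839069  12.        ]
(440, 80) 10 True True
(440, 80) 120 True True
(440, 80) 250 True True
(432, -97) 10 True True
(432, -97) 120 True True
(432, -97) 250 True True
(565, -274) 10 True True
(565, -274) 120 True True
(565, -274) 250 True True
(597, -20) 10 True True
(597, -20) 120 True True
(597, -20) 250 True True
(510, 287) 10 True True
(510, 287) 120 True True
(510, 287) 250 True True
2.375 [-0.71604824 -0.15799004  0.55452664  1.87512459  0.08444186  1.40178102
  1.24913661] [[ 1.40350958e-01  9.56226378e-01  2.56773679e-01  3.75327510e+02]
 [ 9.90101709e-01 -1.35427659e-01 -3.68504432e-02  1.10226617e+01]
 [-4.63107623e-04  2.59404053e-01 -9.65768773e-01  4.15694908e+02]
 [ 0.00000000e+00  0.00000000e+00  0.00000000e+00  1.00000000e+00]]
```

View pics/w1.png

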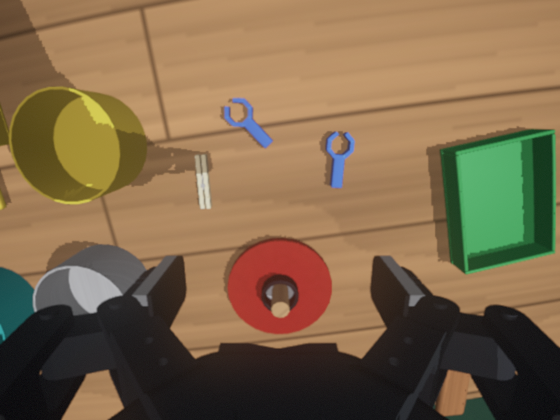

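The wrist view shows the peg at (203,181), the clip handle at (338,171), the knob at (281,300) and part of the tin at (95,290).

```bash
python3 - <<'E'
from h import *
z=np.load("w1.npz");p,d=z['p'],z['d'];W=cloud(p,d,z);hsv=cv2.cvtColor(p,cv2.COLOR_RGB2HSV).astype(int);H,S,V=hsv[...,0],hsv[...,1],hsv[...,2]
x,y,Z=W[...,0],W[...,1],W[...,2]
print("clip",ray(z,338,171.5,16),"peg",ray(z,203,181,12),"knobtop",ray(z,280.5,309,68), 'table',np.nanmedian(Z[:250][abs(Z[:250])<8]))
b=(H>105)&(H<125)&(S>120)&(y>30)
q=W[b];print("clip n",len(q),"z",np.percentile(q[:,2],[5,50,95]),q.min(0),q.max(0))
hd=q[(q[:,0]>428)&(q[:,2]>10)];print("handle",cv2.minAreaRect(hd[:,:2].astype(np.float32)))
k=(Z>6)&(Z<20)&(abs(x-432)<50)&(y<-70)&(y>-130);q=W[k];print("peg",len(q),np.percentile(q[:,2],[5,50,95]),q.mean(0),cv2.minAreaRect(q[:,:2].astype(np.float32)))
r=((H<6)|(H>174))&(S>180)&(x<700)&(Z>10)&(Z<26);q=W[r];q=q[q[:,1]<80];print("lid",q.min(0),q.max(0),np.median(q[:,2]))
k=(Z>55)&(Z<80)&(abs(x-597)<30)&(abs(y+20)<30);q=W[k];print("knob top",len(q),q.mean(0) if len(q) else '',np.percentile(q[:,2],[50,95]) if len(q) else '')
E
```

```text
clip [442.72994803  79.72315261  16.        ] peg [430.95638339 -96.45287243  12.        ] knobtop [598.62658744 -17.35926804  68.        ] table -0.43081135557400785
clip n 501 z [13.86132626 15.35768142 16.7115066 ] [393.7650479   68.15323705  10.09543904] [462.1186062  102.42555951  17.92138507]
handle ((444.8488464355469, 78.35354614257812), (13.05817699432373, 34.602317810058594), 79.36107635498047)
peg 595 [ 7.70278551 11.26151174 12.70920695] [431.358905   -96.80233324  10.99174418] ((432.3652648925781, -97.44175720214844), (14.568384170532227, 71.91801452636719), 84.72065734863281)
lid [524.39707757 -90.95823431  13.35742083] [671.11467072  53.98434444  22.87077112] 19.324558270507794
knob top 315 [596.96456272 -18.3368513   65.49577853] [66.96644381 68.21440111]
```

```bash
cat >> h.py <<'E'
def pick(bot,x,y,z,yaw,op=36,force=30):
    bot.grip(op); bot.move_ptp([x,y,110],[PI,0,yaw])
    hit=bot.servo_line([x,y,z],max_speed=100,threshold=8)
    print("hit",hit,bot.read_position()); bot.grip(0,force)
    print("open",bot.read_opening(),bot.read_grasp_force())
    bot.servo_line([x,y,130],max_speed=150); print("lifted",bot.read_opening(),bot.read_grasp_force(),bot.read_time_s())
def place(bot,x,y,z,yaw,op=36,up=150):
    bot.move_ptp([x,y,up],[PI,0,yaw]); hit=bot.servo_line([x,y,z],max_speed=120,threshold=12)
    print("place",hit,bot.read_position()); bot.grip(op); bot.servo_line([x,y,up],max_speed=200); print(bot.read_opening(),bot.read_time_s())
E
python3 - <<'E'
from h import *
from bench import bot
pick(bot,443,78.7,20,2.965)
place(bot,525,286,28,2.98)
shot(bot,"w2")
E
```

```text
hit False [443.48484205  78.7858249   20.57116701]
open 0.18726087044115347 0.0
lifted -0.3335685143084727 0.0 5.9917
place False [525.50707805 286.24521384  28.78918328]
36.086632491278486 9.25
```

View pics/w2.png

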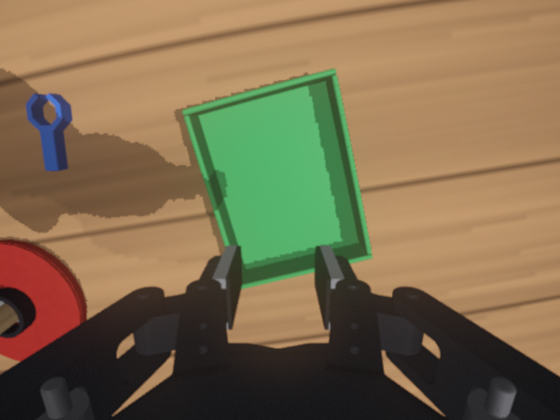

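The jaws closed on nothing: the clip is still lying at (50,135) in this view. Checking whether it moved.

```bash
cat >> h.py <<'E'
def clip(z,ymin):
    p,d=z['p'],z['d'];W=cloud(p,d,z);hsv=cv2.cvtColor(p,cv2.COLOR_RGB2HSV).astype(int)
    b=(hsv[...,0]>105)&(hsv[...,0]<125)&(hsv[...,1]>120)&(W[...,1]>ymin)
    q=W[b];q=q[~np.isnan(q[:,0])];return q
E
python3 - <<'E'
from h import *
z=np.load("w2.npz");q=clip(z,30)
print(len(q),q.min(0),q.max(0),np.percentile(q[:,2],[50,95]));m=q[:,0].max()
hd=q[(q[:,0]>m-34)];print(cv2.minAreaRect(hd[:,:2].astype(np.float32)))
# where are the finger tips? use depth
W=cloud(z['p'],z['d'],z); 
for n,(a,b) in dict(L=(200,245),R=(312,360)).items():
    s=W[240:330,a:b].reshape(-1,3); s=s[(s[:,2]>60)]; i=np.argsort(s[:,2])[:15]; print(n,s[i].mean(0),len(s))
c=np.array(z['cam_to_world']);print(c[:3,3])
E
```

```text
1030 [3.93505342e+02 6.89456004e+01 1.43760232e-01] [463.22501541 105.51214958  17.88077213] [15.32744567 16.57251884]
((445.7273254394531, 79.87782287597656), (13.923855781555176, 35.05727767944336), 77.56547546386719)
L [521.82499459 268.68710362 163.76333218] 2943
R [530.67936601 303.86839965 163.71902992] 3130
[459.97086449 297.46401171 304.55736459]
```

The clip hasn't moved, and the fingertips show about 14 mm higher than the quoted geometry implies. I'll find the true tip height by touching the bare shelf at a free spot.

```bash
python3 - <<'E'
from h import *
from bench import bot
print(bot.read_position(),bot.read_force())
bot.grip(14); bot.move_ptp([460,15,50],[PI,0,2.98]); print(bot.read_position(),bot.read_force())
print(bot.servo_line([460,15,-25],max_speed=40,threshold=4),bot.read_position(),bot.read_force())
p=bot.read_position(); bot.servo_line([460,15,p[2]+20]); print(bot.read_time_s())
E
```

```text
[524.13049434 285.60387298 148.2586909 ] [-0.32919612  0.01356404 -0.98680259]
[461.09065761  16.28407947  50.60794138] [ 0.48538994  0.0216953  -0.36526786]
True [459.8612869  14.9663841 -13.3505224] [-2.95498159 -0.39818338 10.87996908]
12.475
```

The shelf is touched at TCP z of about -13, so the tips are about 30 mm farther back than quoted. I'll correct all heights for that and redo the clip.

```bash
python3 - <<'E'
from h import *
from bench import bot
bot.grip(36)
pick(bot,443.5,79,-9.5,2.95)
if bot.read_opening()>8:
    place(bot,525,286,-1,2.98,up=100)
    pick(bot,431.5,-97,-9.5,3.05)
    shot(bot,"w3")
E
```

```text
hit False [443.92625415  79.13154805  -9.01894449]
open 12.85580256103229 30.863340497016907
lifted 13.059351678199834 30.1106858253479 16.3333
place False [ 5.25603317e+02  2.86211736e+02 -1.51897946e-01]
36.18535276238137 19.2333
hit False [431.94333647 -97.0316902   -9.04865037]
open 13.165450000801515 30.413684248924255
lifted 12.56225501038873 29.803423583507538 23.6583
```

```bash
python3 - <<'E'
from h import *
from bench import bot
bot.move_ptp([565,-275,150],[PI,0,3.05]); shot(bot,"w4")
print(bot.servo_line([565,-275,8],max_speed=130,threshold=12),bot.read_position())
bot.grip(36); bot.servo_line([565,-275,130],max_speed=250); 
bot.move_ptp([540,-275,200],[PI,0,3.05]);shot(bot,"w5");print(bot.read_time_s(),bot.read_position())
p,d=bot.grab_frame("top");np.savez("top1.npz",p=p,d=d,**{k:np.array(v) for k,v in bot.get_calibration("top").items()})
for n in("w4","w5"):
    z=np.load(n+".npz");W=cloud(z['p'],z['d'],z)
    S=cv2.cvtColor(z['p'],cv2.COLOR_RGB2HSV)[...,1]
    q=W[(W[...,2]>70)&(W[...,2]<80)&(np.hypot(W[...,0]-565,W[...,1]+274)<72)&(S<70)]
    r=np.hypot(q[:,0]-565,q[:,1]+274);q=q[r>50]
    print(n,len(q),np.median(q[:,2]),np.round(circ(q[:,0],q[:,1]),1),q.min(0),q.max(0))
z=np.load("top1.npz");q=clip(z,150);print("clip",len(q),q.mean(0) if len(q) else '')
a=np.vstack([np.load("w5.npz")['p'],cv2.resize(z['p'][170:290,80:240],(560,420))])[:,:,::-1]
cv2.imwrite("pics/chk.png",cv2.resize(a,None,fx=.7,fy=.7))
E
```

```text
False [ 565.48622706 -275.36274744    8.86858686]
27.3417 [ 539.77526549 -274.35478831  199.10648856]
w4 1890 74.10331508659621 [ 565.5 -272.8   62.6] [ 501.35364869 -337.20195382   70.01701926] [ 630.19831395 -208.33740371   76.7742285 ]
w5 1304 74.08309879545519 [ 565.4 -273.    62.6] [ 501.40557497 -337.00664485   70.0178706 ] [ 630.03659743 -208.57580824   76.79784252]
clip 137 [513.08138164 286.80752311  20.55497943]
```

View pics/chk.png

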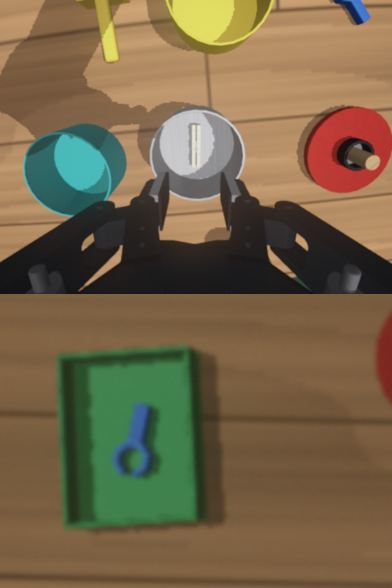

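The peg lies in the tin at about (195,145) and the clip in the tray. Now the lids.

```bash
python3 - <<'E'
from h import *
from bench import bot
bot.grip(50); bot.move_ptp([597,-18,150],[PI,0,3.05]); print(bot.read_position()); shot(bot,"w6")
z=np.load("w6.npz");W=cloud(z['p'],z['d'],z);hsv=cv2.cvtColor(z['p'],cv2.COLOR_RGB2HSV).astype(int)
x,y,Z=W[...,0],W[...,1],W[...,2];S=hsv[...,1]
k=(Z>65.5)&(Z<72)&(np.hypot(x-597,y+18)<25);q=W[k];print("knobtop",len(q),q.min(0),q.max(0),np.median(q,0))
k=(Z>38)&(Z<43)&(np.hypot(x-597,y+18)<35);q=W[k];print("collar",len(q),np.median(q,0),circ(q[:,0],q[:,1]))
r=((hsv[...,0]<6)|(hsv[...,0]>174))&(S>180)&(Z>17)&(Z<24);q=W[r];print("lid",q.min(0),q.max(0),np.median(q[:,2]))
cv2.imwrite("pics/w6.png",z['p'][:,:,::-1]);print(bot.read_time_s())
E
```

```text
[596.86662393 -20.09077879 150.47017954]
knobtop 634 [588.45057806 -30.09353096  65.52424301] [611.32035867  -7.13198501  69.51590375] [599.82825859 -18.37826785  67.36612674]
collar 933 [594.47575568 -18.77200964  39.29390602] (np.float64(598.8908456511869), np.float64(-18.684780453584608), np.float64(22.66550490555246))
lid [535.85745193 -90.44295542  17.58860613] [650.35240369  48.99038719  22.40066831] 19.519264066754317
28.775
```

View pics/w6.png

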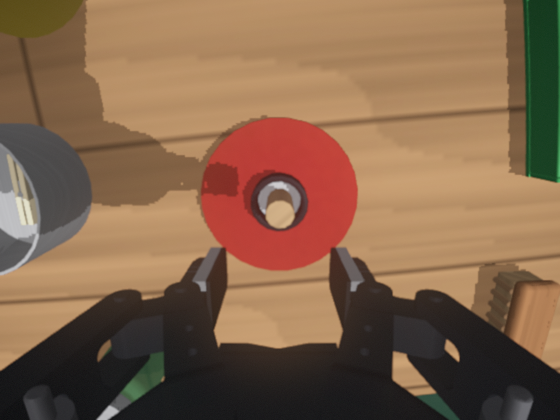

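Knob at (280,208), collar around it, all clear. Gripping the knob.

```bash
python3 - <<'E'
from h import *
from bench import bot
bot.servo_line([599.3,-18.6,80],max_speed=200)
print(bot.servo_line([599.3,-18.6,33],max_speed=80,threshold=8),bot.read_position())
bot.grip(0,70); print(bot.read_opening(),bot.read_grasp_force(),bot.read_position())
p=bot.read_position()
bot.servo_line([599.3,-18.6,155],max_speed=100); print(bot.read_opening(),bot.read_grasp_force(),bot.read_force())
bot.servo_line([565.5,-272.9,155],max_speed=150); print(bot.read_position(),bot.read_force(),bot.read_time_s())
shot(bot,"w7");z=np.load("w7.npz");W=cloud(z['p'],z['d'],z);hsv=cv2.cvtColor(z['p'],cv2.COLOR_RGB2HSV).astype(int)
r=((hsv[...,0]<6)|(hsv[...,0]>174))&(hsv[...,1]>180)&(W[...,2]>120);q=W[r];print(len(q),q.min(0),q.max(0),np.median(q[:,2]))
A=np.c_[q[:,:2]-q[:,:2].mean(0),np.ones(len(q))];s=np.linalg.lstsq(A,q[:,2],rcond=None)[0];print("tilt",s)
E
```

```text
False [599.42832396 -18.82102003  33.1499929 ]
21.297862408226692 68.29155206680298 [599.69809    -18.76855351  33.76959387]
21.442322500024616 68.65883588790894 [-0.59480443 -0.15197473 -4.13737797]
[ 565.86610912 -272.00164207  154.88704998] [ 0.14367391  0.23928281 -3.90247223] 33.6
2268 [ 515.74242331 -325.59891742  138.35788445] [ 639.14878784 -218.9092298   199.60512276] 140.39386678980304
tilt [-9.38108162e-03  2.58626172e-02  1.40524261e+02]
```

View pics/w7.png

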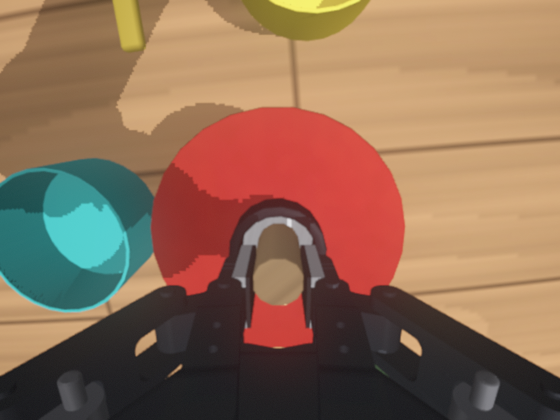

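The lids are held level by the knob. Checking the lid's centre from its rim pixels (152,225), (405,225) and (280,107).

```bash
python3 - <<'E'
from h import *
z=np.load("w7.npz");hsv=cv2.cvtColor(z['p'],cv2.COLOR_RGB2HSV).astype(int)
m=(((hsv[...,0]<8)|(hsv[...,0]>172))&(hsv[...,1]>120)).astype(np.uint8)
c=max(cv2.findContours(m,cv2.RETR_EXTERNAL,cv2.CHAIN_APPROX_NONE)[0],key=cv2.contourArea)[:,0]
c=c[(c[:,1]<215)&((c[:,1]<190)|(abs(c[:,0]-278)>100))]
for h in(141,142):
    P=np.array([ray(z,u,v,h) for u,v in c]);print(len(P),circ(P[:,0],P[:,1]))
d=z['d'];print((d[110:220,170:390]>0).mean(),np.median(d[110:160,240:320]))
W=cloud(z['p'],d,z);print(W[150,280],W[200,180],W[200,390])
E
```

```text
325 (np.float64(564.1968208062118), np.float64(-271.15311708628633), np.float64(73.3562468862218))
325 (np.float64(563.8224999524111), np.float64(-271.1175676191424), np.float64(72.92380300342248))
0.996198347107438 165.48352
[ 513.46081173 -265.0824082   140.12311419] [ 535.78138079 -323.57359262  140.97169867] [ 546.20265609 -206.16266586  142.11077536]
```

```bash
python3 - <<'E'
from h import *
from bench import bot
bot.servo_line([565.5,-272.9,115],max_speed=80)
hit=bot.servo_line([565.5,-272.9,95.5],max_speed=25,threshold=6)
print(hit,bot.read_position(),bot.read_force(),bot.read_moment(),bot.read_opening(),bot.read_time_s())
E
```

```text
True [ 565.31936039 -272.6605372    96.79047762] [-0.9040874   0.82301496  4.53201245] [ 0.07770989  0.15562785 -0.02192845] 21.405705802792696 34.9917
```

Contact came exactly at the expected seated height (96.8). Releasing and checking.

```bash
python3 - <<'E'
from h import *
from bench import bot
bot.grip(48); bot.servo_line([565.5,-272.9,170],max_speed=150); bot.grip(76); bot.servo_line([545,-272.9,210],max_speed=150)
print(bot.read_position(),bot.read_time_s())
shot(bot,"w8");z=np.load("w8.npz");W=cloud(z['p'],z['d'],z);hsv=cv2.cvtColor(z['p'],cv2.COLOR_RGB2HSV).astype(int)
x,y,Z=W[...,0],W[...,1],W[...,2];R=np.hypot(x-565.5,y+272.9)
r=((hsv[...,0]<8)|(hsv[...,0]>172))&(hsv[...,1]>120)&(R<90)&(Z>75)&(Z<95);q=W[r];print("plate",len(q),q.min(0),q.max(0),np.median(q[:,2]))
A=np.c_[q[:,:2]-q[:,:2].mean(0),np.ones(len(q))];print("tilt",np.linalg.lstsq(A,q[:,2],rcond=None)[0])
m=r.astype(np.uint8);c=max(cv2.findContours(m,cv2.RETR_EXTERNAL,cv2.CHAIN_APPROX_NONE)[0],key=cv2.contourArea)[:,0]
P=np.array([ray(z,u,v,83) for u,v in c]);print("plate circ",circ(P[:,0],P[:,1]))
k=(Z>128.5)&(Z<135)&(R<25);q=W[k];print("knobtop",len(q),q.min(0),q.max(0),np.median(q,0))
k=(Z>100.5)&(Z<105)&(R<35);q=W[k];print("collar",len(q),q.min(0),q.max(0),np.median(q[:,2]),circ(q[:,0],q[:,1]))
s=W[220:330,:].reshape(-1,3); s=s[(s[:,2]>150)]
for sg in(-1,1):
    t=s[(s[:,1]+272.9)*sg>5];i=np.argsort(t[:,2])[:15];print("tip",t[i].mean(0))
E
```

```text
[ 545.35185252 -272.58808672  210.0009901 ] 36.85
plate 15754 [ 489.74020482 -345.76401654   76.05876284] [ 638.2937442  -197.63384315   94.98569577] 82.43955368183924
tilt [-1.40221104e-03 -2.70261237e-04  8.25030162e+01]
plate circ (np.float64(563.5749015929238), np.float64(-271.71252989351103), np.float64(73.37991802847118))
knobtop 618 [ 554.35911158 -283.24386326  128.53754297] [ 576.94578764 -260.28955164  132.37965636] [ 565.38115645 -271.84776517  130.39680214]
collar 918 [ 538.96633747 -297.36771312  100.50667969] [ 590.12861994 -246.98285314  104.83787406] 102.25098848267564 (np.float64(564.4947266569673), np.float64(-272.21958311847095), np.float64(22.654037146869545))
tip [ 542.04795696 -309.58743904  232.76711196]
tip [ 549.78294527 -233.67233179  232.82476694]
```

View pics/w8.png

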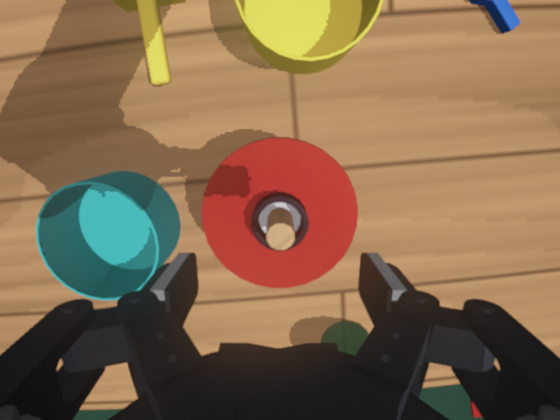

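The lids are seated level (plate at 82.5) with the knob at (280,235) and the collar clear around it. Now I'll grip the collar and lift the red lid.

```bash
python3 - <<'E'
from h import *
from bench import bot
X,Y=564.8,-272.2
bot.servo_line([X,Y,160],max_speed=150); bot.grip(68)
bot.servo_line([X,Y,110],max_speed=100)
print(bot.servo_line([X,Y,69.5],max_speed=50,threshold=6),bot.read_position())
bot.grip(40,60); print(bot.read_opening(),bot.read_grasp_force(),bot.read_position(),bot.read_force())
bot.servo_line([X,Y,85],max_speed=30); print(bot.read_opening(),bot.read_force())
bot.servo_line([X,Y,165],max_speed=60); bot.hold(.5)
print(bot.read_opening(),bot.read_grasp_force(),bot.read_force(),bot.read_position(),bot.read_time_s())
for n in("side",):
    p,d=bot.grab_frame(n);cv2.imwrite("pics/side1.png",p[:,:,::-1]);W=cloud(p,d,bot.get_calibration(n))
    hsv=cv2.cvtColor(p,cv2.COLOR_RGB2HSV).astype(int)
    r=((hsv[...,0]<8)|(hsv[...,0]>172))&(hsv[...,1]>120)&(np.hypot(W[...,0]-565,W[...,1]+272)<90);q=W[r];print(len(q),np.percentile(q[:,2],[2,50,98]))
E
```

```text
False [ 564.93887408 -272.39071472   69.79446682]
50.26331951049423 61.772411204874516 [ 565.14366799 -272.44256942   70.45071572] [-1.58901402  1.48746396  5.60515934]
49.896078405931426 [-0.72987311  1.10757317 -1.42095738]
50.084545090192066 62.29813937097788 [ 0.99761983  0.21394159 -2.58042704] [ 564.7970496  -272.20786926  164.98851641] 42.225
2881 [165.95164682 177.70095288 179.823848  ]
```

View pics/side1.png

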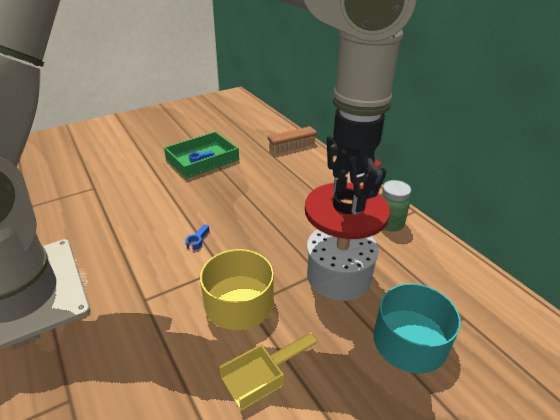

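The red lid is held level at (347,210), well above the knob. The perforated inner lid sits on the tin at (342,245), and the clip is in the tray at (203,156).

```bash
python3 -c "
from bench import bot
print(bot.close_job())"
```

```text
the job is handed in; nothing more can be done
None
```

The job is handed in at about 42 s of the allowed 72; the verdict was not reported. The peg is in the tin, the clip in the tray, the inner lid seated, and the red lid held level above the knob.

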